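# Post a cuvette case through the flap of a sample chute

### The job

Push the black cuvette case along its steel feed lane with your fingertips so that it swings the hanging flap open, slides through and drops fully into the chute box behind. Then draw back so that the flap falls shut behind it. Only push, gently: do not grip or lift the case, and leave the other things on the worktop where they stand.

Things in the scene. Friction and masses are not known exactly. Their poses are not given: they have to be found in the camera images.
- chute: Fixed sample chute. Origin on the worktop under the middle of the flap opening; x = the way the case goes in (lane, flap, box), y to the left of that, z up. A level polished steel feed lane, lies at z = 100 mm from x = -169 to 0, 182 wide. White box behind, x = -6 to 129, 100 wide, top at z = 185 with a clear cover, inside of its back wall at x = 125.
- opening (a point): Middle of the threshold of the opening, at x = 0, y = 0, z = 100 mm of the chute, level with the lane. The opening is 90 mm wide and the flap hangs in it; the white lintel above it spans z = 174 to 184, x = -6 to 0 of the chute.
- rail_mouth (a point): Middle of the mouth between the two guide rails, on the lane at x = -117 mm of the chute. The rails stand 24 mm high, 4 thick: about 169 mm apart here, closing in straight lines to 90 mm at x = -30 and then parallel up to the opening.
- slope_edge (a point): Middle of the upper edge of the box's sloping floor, at x = 5, z = 100 mm of the chute. From here the floor falls at 38 degrees: once more than half of the case is past this edge it tips and slides by its own weight down to the back wall, ending with its centre at about x = 76 mm.
- flap (a joint): Plain aluminium gravity flap, 84 wide, 64 high, 40 g, hung from an axle along y at x = 3, z = 170 mm of the chute. 0 = hangs shut (its stop); grows to 1.45 rad as its lower edge swings into the box (+x). It swings only inwards and falls shut when let go.
- flap_edge (a point): Middle of the flap's lower edge (6 mm above the lane when shut).
- case_center (a point): Centre (half-way up) of the loose closed black cuvette case, 70 (its x) x 96 (its y) x 36 mm high, 0.1 to 0.2 kg. It starts flat on the lane before the flap, its y axis pointing roughly back along the lane (against the chute's x), askew by up to 0.2 rad, up to 14 mm off the lane's middle. Between the parallel rails it has 20 mm of room in all.
- case: The same black case; its origin is the centre of its underside.
- vial_a: Standing sample vial, diameter 27, 68 high, on the worktop left of the lane; leave alone. Origin under its middle.
- vial_b: Standing sample vial, diameter 27, 68 high, on the worktop right of the lane; leave alone. Origin under its middle.
- cap: Screw cap, diameter 37, 18 high, on the worktop right of the chute box; leave alone. Origin under its middle.
- bottle: Square white bottle, 54 x 54 x 103, at the right; leave alone. Origin under its middle.
- glass_beaker: Glass beaker, diameter 55, 71 high, at the right; leave alone. Origin under its middle.
- mouse: Black computer mouse, 62 x 112 x 41, far back behind the chute; leave alone. Origin under its middle.

How it is judged:
On the way, in this order (a step that is already met when the one before it is completed fails the run):
1. the case stands in the opening and holds the flap open (more than 0.5 rad) (value of joint flap above 0.5 rad and x of case_center in the frame of chute above -0.035 m), for 0.1 s.
2. the whole case is past the flap (x of case_center in the frame of chute above 0.06 m), for 0.2 s.
At the end, for the whole second after the job is handed in: The case rests in the chute box, its centre more than 60 mm past the opening and less than 95 mm above the worktop, and the flap hangs shut (within 0.06 rad) (x of case_center in the frame of chute between 0.06 and 0.12 m and z of case_center in the frame of chute below 0.095 m and value of joint flap below 0.06 rad and linear speed of case below 0.01 m/s); the robot touches nothing.
It fails at once if the case is lifted more than 14 mm off the lane (z of case_center in the frame of chute above 0.132 m).
It fails at once if the case is gripped or pushed harder than 25 N (contact force between the fingers and case above 25 N).
It fails at once if another thing on the worktop is moved more than 20 mm (distance of any of vial_a, vial_b, cap, bottle, glass_beaker, mouse from where it was at the start of the episode above 0.02 m).
It also fails if it takes over 37 s, if anything falls off the work surface, if the arm or the gripper's body presses on something with over 40 N, if the wrist force passes 120 N, or if a joint passes its speed limit or range.

### The arm

A 7-joint arm with a two-finger parallel gripper is mounted at the origin on a cart in front of the work surface, level with it; the furniture and walls round the work are solid. World frame = base frame: x ahead of the robot, y to its left, z up, the work surface at z = 0. Lengths are in m, angles in rad, forces in N, time in s.
With the tool pointing down it reaches from about 0.4 to 0.85 m from the base axis. Payload 10.4 kg.
Tool frame: the origin (TCP) lies at the very end of the fingers, on their centre line; the grasp point (between the pads) lies 19 mm behind it; z points along the fingers, y is the line along which they close (so a half turn about z gives the same grasp; the last joint's range is limited). The gripper opens to 87 mm and grips with 3 to 60 N. Pads are 19 mm wide; open, the fingers measure 117 mm over their backs; the gripper's body (75 mm by 190 mm) begins 51 mm behind the grasp point.
Start: joints at [-1.164, 0.332, -0.065, 1.46, 0.022, 1.35, -0.088], TCP at [0.26, 0.568, 0.223] pointing down, gripper open.
Joint ranges: [-2.6, 2.6], [-0.5, 2.12], [-1.47, 1.34], [0.16, 2.42], [-1.27, 4.41], [0.06, 2.06], [-2.6, 2.6]. Speed limits (rad/s): [2.22, 2.22, 2.79, 2.79, 3.14, 3.14, 3.14].

### API

Orientations are given as a unit quaternion [x, y, z, w].
In Python, from bench import * gives the robot as it stands.
- The arm moves only by the tool step_arm, never from a script. Its arguments are lists of equal length, an entry for each row: "delta_pos": the shift along the world's x, y, z in units of 25 mm (1.0 is 25 mm), a list of three; "turn": the turn about the world's z in units of 0.12 rad (1.0 is 0.12 rad). In form: {"delta_pos": [[tx, ty, tz], ...], "turn": [turn, ...]}. A call has 1 to 12 rows; each row shifts and turns the commanded pose from where the row before left it; what a row does not reach is not made up. A row lasts 1/10 s, in which the tool goes at most 50 mm and 8.59 degrees, less where a joint would pass 70% of its speed; a pose out of reach is approached as far as the arm can. A call with a number of a shift or a turn outside -1 to 1 is refused whole. A call with a gripper value outside its range is refused whole. "grip" is the closure, from 0 (fully open) to 1 (shut), set as the call begins (left out, the last holds). The fingers move at their own pace and stop on an object; "newtons" is the grip in N (left out, the last holds). Time passes only in rows, so rows that do not move let the fingers close. It gives the time, the measured TCP pose, the force, the opening and the grip force at its end, in the units of the state.
- read_state(): the state, without advancing time (a new reading comes with each control period).
- camera(name): name is "scene" or "top"; returns a dict with "image" (480x640x3 uint8, red, green, blue), "z_map" (480x640 float32, m along the optical axis (not along the pixel's ray), 0 where there is no reading), "mtx" (3x3 intrinsics, pixels), "view" (4x4, takes a point from world to camera coordinates). Camera axes: x right, y up, looking along -z (the intrinsics and any distortion apply to the point x, -y, -z); pixel columns grow to the right and rows downward; lengths in m; the calibration is good to about 2 mm. A picture is of the moment at which its call begins.
- close_job(): hands the job in; it is judged then, once.
The state is a dict: "time": time; "joint_positions": joint angles; "joint_vel": joint speeds; "joint_torque": joint torques, N m; "ee_pos": TCP position; "eef_rot": TCP orientation; "ft_force": force on the tool from outside, world axes, zero at the start; "torque": the same for the moment, N m; "width": finger opening in m; "grip_force": force on a finger pad.
Only numpy, scipy, OpenCV 4.12 (cv2) and the standard library are available. Lean on these libraries where they do the work, as an engineer would, in place of code of your own. Each camera call takes 0.05 s, during which the arm holds its last target. There are 200 camera calls.

## Working session

There is one attempt and no reset: what is moved stays moved. The work goes in short steps, Python scripts to look and compute and a tool call to move; the robot and the scene stay as the last step left them, time stands still between calls to the robot, and variables do not carry over. Pictures are saved under pics/ and viewed, at most 10 in all, crops included, and the job is handed in when it is done.

Besides the shell and the picture viewer there is one more tool, called after "Request:" as name(argument=value, ...) on one line, values as JSON. step_arm: Moves the arm, as the interface text tells. Shifts and turns lie within -1 to 1; 1 stands for 25 mm of shift or 0.12 rad of turn. Its arguments: {"type":"object","properties":{"delta_pos":{"type":"array"},"turn":{"type":"array"},"grip":{"type":"number"},"newtons":{"type":"number"}},"required":["delta_pos","turn"]}

```bash
mkdir -p pics; ls; cat > h.py <<'E'
from bench import *
import numpy as np, cv2
def ray(c,u,v):
    K=c["mtx"];V=np.array(c["view"]);d=np.linalg.inv(K)@np.array([u,v,1.]);d=np.array([d[0],-d[1],-d[2]])
    R=V[:3,:3];t=V[:3,3];return -R.T@t,R.T@d
def onz(c,u,v,z):
    o,d=ray(c,u,v);return o+d*(z-o[2])/d[2]
def cloud(c):
    v,u=np.mgrid[0:480,0:640];z=c["z_map"];K=c["mtx"]
    p=np.stack([(u-K[0,2])/K[0,0]*z,-(v-K[1,2])/K[1,1]*z,-z],-1);V=np.array(c["view"])
    return (p-V[:3,3])@V[:3,:3]
def px(c,P):
    V=np.array(c["view"]);q=V[:3,:3]@P+V[:3,3];q=c["mtx"]@np.array([q[0],-q[1],-q[2]]);return q[:2]/q[2]
E
python3 - <<'E'
from h import *
for n in("scene","top"):
    c=camera(n);cv2.imwrite(f"pics/{n}0.png",c["image"][:,:,::-1]);np.savez(n+"0.npz",**{k:c[k] for k in("image","z_map","mtx","view")})
    print(n,ray(c,320,240),c["mtx"][0,0])
s=read_state();print(s["time"],s["ee_pos"],s["eef_rot"],s["width"])
E
```

```text
pics
scene (array([ 0.21781581, -0.05337622,  0.88539237]), array([ 0.46147865, -0.12365518, -0.87859055])) 447.21714653678794
top (array([ 0.53401446, -0.15001272,  1.08470048]), array([ 0.05976072,  0.00150159, -0.9982226 ])) 501.7333229675609
0.1 [0.26027719 0.56784595 0.22183254] [ 2.13223097e-01  9.77003329e-01 -6.27678653e-04 -1.11457192e-04] 0.08683866493988857
```

View pics/top0.png

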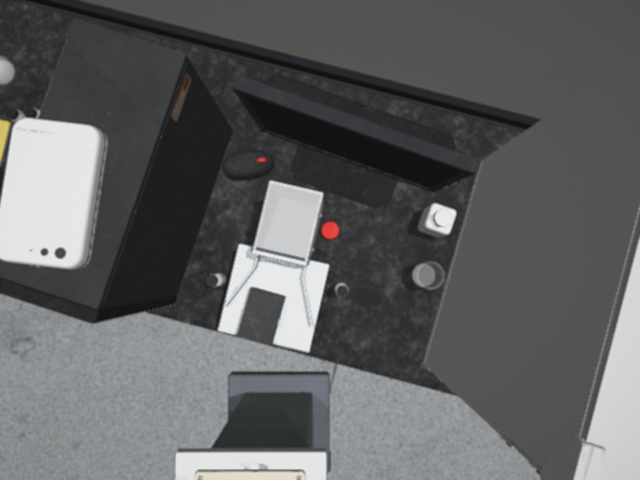

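View pics/scene0.png

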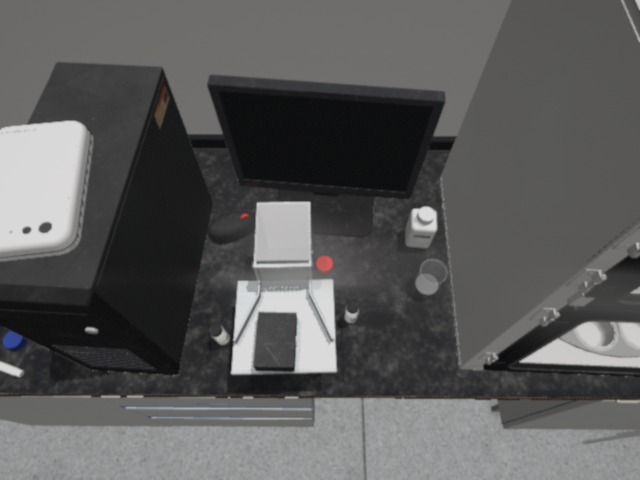

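The top view shows the bright lane with corners near (238,243), (329,262), (309,351) and (219,332). The case is the dark quad around (262,315) and the box is around (288,222). The scene view shows the case around (276,341) and the lane spanning (233,281)–(337,373).

```bash
python3 - <<'E'
from h import *
for n in("top","scene"):
    c=np.load(n+"0.npz");P=cloud(c);g=c["image"].astype(int).max(2)
    z=P[...,2]
    def rect(m,zz,lab):
        m=cv2.morphologyEx(m.astype(np.uint8),cv2.MORPH_OPEN,np.ones((3,3)))
        cs,_=cv2.findContours(m,cv2.RETR_EXTERNAL,cv2.CHAIN_APPROX_NONE)
        k=max(cs,key=cv2.contourArea)[:,0]
        w=np.array([onz(c,u,v,zz)[:2] for u,v in k]).astype(np.float32)
        (cx,cy),s,a=cv2.minAreaRect(w);print(n,lab,np.round([cx,cy],4),np.round(s,4),a,np.median(z[m>0]));print(cv2.boxPoints(((cx,cy),s,a)).round(4).tolist())
    near=(np.abs(P[...,0]-.5)<.35)&(np.abs(P[...,1]+.25)<.3)
    rect((np.abs(z-.1)<.012)&near&(g>150),.1,"lane")
    rect((np.abs(z-.136)<.014)&near&(g<90),.136,"case")
    rect((np.abs(z-.185)<.012)&near,.185,"boxtop")
    near2=near&(z>.03)
    print(np.histogram(z[near2],bins=np.arange(.03,.5,.01)))
E
```

```text
top lane [ 0.476  -0.0561] [0.1815 0.1627] 76.67919158935547 0.1007773327905665
[[0.375900000333786, -0.1256999969482422], [0.5342000126838684, -0.1632000058889389], [0.5760999917984009, 0.013500000350177288], [0.41780000925064087, 0.050999999046325684]]
top case [ 0.4485 -0.037 ] [0.0657 0.0938] 74.09693908691406 0.1362140511182868
[[0.3944000005722046, -0.055799998342990875], [0.4846000075340271, -0.08139999955892563], [0.5024999976158142, -0.018300000578165054], [0.4124000072479248, 0.007400000002235174]]
top boxtop [ 0.6202 -0.0909] [0.1067 0.1344] 76.69075775146484 0.18560389107754993
[[0.5425000190734863, -0.1273999959230423], [0.67330002784729, -0.1582999974489212], [0.6977999806404114, -0.054499998688697815], [0.5669999718666077, -0.023499999195337296]]
(array([1109,  441,  405,  527,  505,  727, 2556, 4491,  705,  854, 2404,
        575,  595,  598,  814, 4527,  677,  686,  707,  705,  736,  777,
        801,  833,  870,  893,  928,  964, 1026, 1031, 1081, 1538, 3567,
       1104, 1170, 4818, 1121,  965,  978, 1030, 1096, 1165, 1179, 1251,
       1317, 1396]), array([0.03, 0
[... 1014 characters left out ...]
-0.05739999935030937], [0.5618000030517578, -0.023800000548362732]]
(array([1095,  597,  694,  970,  716, 1345, 4159, 4388, 1319, 1425, 3321,
       1117, 1125, 1060, 1223, 4567, 1159, 1206, 1226, 1278, 1313, 1373,
       1432, 1448, 1537, 1574, 1626, 1709, 1723, 1825, 1909, 2014, 2259,
       2294, 2202, 4374, 1384, 1406, 1503, 1321, 1430, 1503, 1624, 1686,
       1764, 1748]), array([0.03, 0.04, 0.05, 0.06, 0.07, 0.08, 0.09, 0.1 , 0.11, 0.12, 0.13,
       0.14, 0.15, 0.16, 0.17, 0.18, 0.19, 0.2 , 0.21, 0.22, 0.23, 0.24,
       0.25, 0.26, 0.27, 0.28, 0.29, 0.3 , 0.31, 0.32, 0.33, 0.34, 0.35,
       0.36, 0.37, 0.38, 0.39, 0.4 , 0.41, 0.42, 0.43, 0.44, 0.45, 0.46,
       0.47, 0.48, 0.49]))
```

```bash
python3 - <<'E'
from h import *
for n in("top","scene"):
    c=np.load(n+"0.npz");P=cloud(c);v=c["z_map"]>0
    for y in np.arange(-.35,.75,.05):
        m=v&(np.abs(P[...,1]-y)<.025)&(P[...,2]>.06)&(P[...,2]<1)&(P[...,0]>.05)
        if m.sum()>5:
            q=P[m];i=np.argsort(q[:,0])[5];print(n,round(y,2),q[i].round(3),q[:,2].max().round(2),end=' | ')
    print()
    m=v&(np.abs(P[...,1])<.3)&(np.abs(P[...,2])<.01);print("table minx",np.percentile(P[m][:,0],.2))
E
```

```text
top -0.35 [ 0.336 -0.365  0.524] 0.65 | top -0.3 [ 0.686 -0.324  0.375] 0.39 | top -0.25 [ 0.704 -0.272  0.386] 0.39 | top -0.2 [ 0.484 -0.19   0.069] 0.39 | top -0.15 [ 0.389 -0.128  0.1  ] 0.39 | top -0.1 [ 0.379 -0.123  0.099] 0.39 | top -0.05 [ 0.391 -0.062  0.098] 0.39 | top -0.0 [ 0.406 -0.017  0.136] 0.39 | top 0.05 [0.414 0.035 0.1  ] 0.4 | top 0.1 [0.509 0.076 0.07 ] 0.4 | top 0.15 [0.463 0.161 0.253] 0.43 | top 0.2 [0.47  0.184 0.395] 0.43 | top 0.25 [0.486 0.23  0.396] 0.43 | top 0.3 [0.501 0.278 0.399] 0.42 | top 0.45 [0.852 0.448 0.067] 0.08 | top 0.5 [0.851 0.492 0.07 ] 0.08 | 
table minx 0.09850883090158744
scene -0.35 [ 0.324 -0.375  0.532] 0.58 | scene -0.3 [ 0.684 -0.324  0.386] 0.39 | scene -0.25 [ 0.702 -0.273  0.375] 0.39 | scene -0.2 [ 0.481 -0.189  0.064] 0.39 | scene -0.15 [ 0.382 -0.126  0.102] 0.39 | scene -0.1 [ 0.377 -0.123  0.099] 0.39 | scene -0.05 [ 0.388 -0.071  0.102] 0.39 | scene -0.0 [ 0.399 -0.02   0.094] 0.39 | scene 0.05 [0.412 0.027 0.098] 0.4 | scene 0.1 [0.505 0.075 0.068] 0.4 | scene 0.15 [0.46  0.163 0.39 ] 0.43 | scene 0.2 [0.463 0.177 0.361] 0.43 | scene 0.25 [0.479 0.226 0.347] 0.43 | scene 0.3 [0.495 0.276 0.138] 0.38 | scene 0.35 [1.105 0.326 0.249] 0.35 | scene 0.4 [1.119 0.38  0.203] 0.26 | scene 0.45 [1.132 0.426 0.095] 0.18 | scene 0.5 [1.147 0.477 0.064] 0.1 | 
table minx 0.30979500606103993
```

Request:
step_arm(delta_pos=[[0.1, -0.9, 0], [0.1, -1, 0], [0.1, -1, 0], [0.1, -1, 0], [0.1, -1, 0], [0.1, -1, 0], [0.1, -1, 0], [0.1, -1, 0], [0.1, -1, 0], [0.1, -1, 0], [0.1, -1, 0]], turn=[0.15, 0.15, 0.15, 0.15, 0.15, 0.15, 0.15, 0.15, 0.15, 0.15, 0.15], grip=0.6)

```text
time: 1.2
ee_pos: [0.2878, 0.2945, 0.2223]
eef_rot: [0.115, 0.993, -0.0, -0.0]
ft_force: [-0.5, -0.7, -0.5]
width: 0.0345
grip_force: 0.0
```

Request:
step_arm(delta_pos=[[0.25, -1, 0], [0.25, -1, 0], [0.25, -1, 0], [0.25, -1, 0], [0.25, -1, 0], [0.25, -1, 0], [0.3, -1, 0], [0.3, -1, 0], [0.3, -1, 0], [0.3, -1, 0], [0.3, -1, 0], [0.3, -1, 0]], turn=[0, 0, 0, 0, 0, 0, 0, -0.08, -0.1, -0.1, -0.1, 0])

```text
time: 2.4
ee_pos: [0.3704, -0.0054, 0.2224]
eef_rot: [0.138, 0.99, 0.0, -0.0]
ft_force: [0.0, 0.8, 0.0]
width: 0.035
grip_force: 0.0
```

Request:
step_arm(delta_pos=[[0.3, -0.5, 0], [0, 0, 0]], turn=[0, 0])

```text
time: 2.6
ee_pos: [0.3782, -0.0182, 0.2225]
eef_rot: [0.14, 0.99, 0.0, -0.0]
ft_force: [0.2, -0.6, 0.2]
width: 0.0348
grip_force: 0.0
```

Reachable and tracked well. Descend to z ≈ 0.118, then check.

Request:
step_arm(delta_pos=[[-0.1, 0, -0.8], [0, 0, -0.8], [0, 0, -0.8], [0, 0, -0.8], [0, 0, -0.6], [0, 0, -0.4], [0, 0, 0]], turn=[0, 0, 0, 0, 0, 0, 0])

```text
time: 3.3
ee_pos: [0.3745, -0.0164, 0.1166]
eef_rot: [0.138, 0.99, -0.0, -0.001]
ft_force: [-0.6, -0.1, 0.6]
width: 0.0347
grip_force: 0.0
```

```bash
python3 - <<'E'
from h import *
print(read_state()["ee_pos"])
a=[]
for n,r in(("scene",(180,240)),("top",(180,200))):
    c=camera(n);u,v=r;im=c["image"][v:v+200,u:u+200,::-1];a.append(cv2.resize(im,(400,400),interpolation=cv2.INTER_CUBIC))
cv2.imwrite("pics/b.png",np.hstack(a))
E
```

```text
[ 0.37446758 -0.01643031  0.11660412]
```

View pics/b.png

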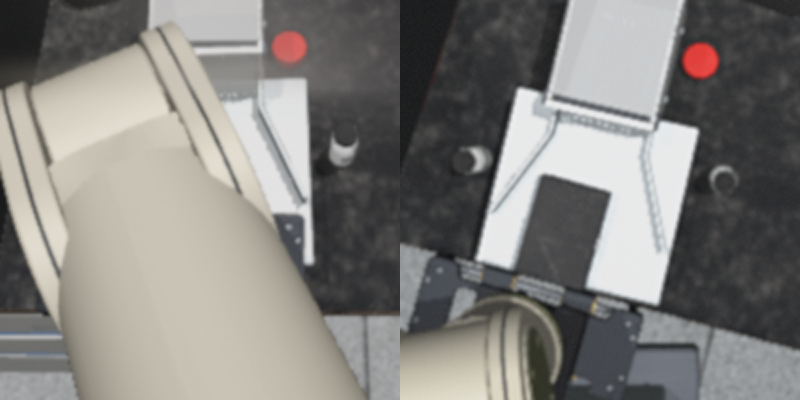

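The case in the right (top) half spans (515,265)–(610,190) and has not moved. The gripper bar is just behind it at about (540,290), centred on its back end. I'll start with a slow push.

Request:
step_arm(delta_pos=[[0.12, -0.03, 0], [0.12, -0.03, 0], [0.12, -0.03, 0], [0.12, -0.03, 0], [0.12, -0.035, 0], [0.12, -0.035, 0], [0.12, -0.04, 0], [0.12, -0.04, 0], [0.12, -0.04, 0], [0.12, -0.04, 0], [0.12, -0.04, 0], [0.12, -0.04, 0]], turn=[0, 0, 0, 0, 0, 0, 0, 0, 0, 0, 0, 0])

```text
time: 4.6
ee_pos: [0.4116, -0.0277, 0.1176]
eef_rot: [0.138, 0.99, 0.0, -0.0]
ft_force: [-0.9, 0.9, -0.3]
width: 0.0348
grip_force: 0.4
```

```bash
cat >> h.py <<'E'
O=np.array([.5585,-.0766]);A=-.232;ex=np.array([np.cos(A),np.sin(A)]);ey=np.array([-ex[1],ex[0]])
def ch(p):
    r=np.asarray(p)[:2]-O;return np.round([r@ex*1e3,r@ey*1e3],1)
def case():
    c=camera("top");P=cloud(c);g=c["image"].astype(int).max(2)
    X=(P[...,:2]-O)@ex;Y=(P[...,:2]-O)@ey
    m=(np.abs(P[...,2]-.136)<.008)&(X>-.2)&(X<.0)&(np.abs(Y)<.06)&(g<90)
    m=cv2.morphologyEx(m.astype(np.uint8),cv2.MORPH_OPEN,np.ones((3,3)))
    cs,_=cv2.findContours(m,cv2.RETR_EXTERNAL,cv2.CHAIN_APPROX_NONE);k=max(cs,key=cv2.contourArea)[:,0]
    w=np.array([onz(c,u,v,.136)[:2]-[.0028,0] for u,v in k])
    w=np.stack([(w-O)@ex,(w-O)@ey],1).astype(np.float32)*1e3
    b=cv2.boxPoints(cv2.minAreaRect(w));print("case corners",b.round(1).tolist(),"centre",b.mean(0).round(1));return c
E
python3 - <<'E'
from h import *
s=read_state();print(s["time"],ch(s["ee_pos"]),s["ee_pos"],s["ft_force"]);case()
E
```

```text
4.6 [-154.2   13.9] [ 0.41164978 -0.02765927  0.11755743] [-0.89583135  0.86531756 -0.3083114 ]
case corners [[-131.8000030517578, -20.100000381469727], [-51.099998474121094, -23.5], [-48.29999923706055, 41.20000076293945], [-129.0, 44.70000076293945]] centre [-90.   10.6]
```

Request:
step_arm(delta_pos=[[0.14, -0.06, 0], [0.14, -0.06, 0], [0.14, -0.06, 0], [0.14, -0.06, 0], [0.14, -0.06, 0], [0.14, -0.06, 0], [0.14, -0.06, 0], [0.14, -0.06, 0], [0.14, -0.06, 0], [0.14, -0.06, 0], [0.14, -0.06, 0]], turn=[0, 0, 0, 0.03, 0.03, 0.04, 0.04, 0.04, 0.04, 0.04, 0.04])

```text
time: 5.75
ee_pos: [0.4502, -0.0442, 0.1176]
eef_rot: [0.12, 0.993, 0.0, -0.0]
ft_force: [-0.5, 0.3, 0.3]
width: 0.0348
grip_force: 0.3
```

```bash
python3 - <<'E'
from h import *
s=read_state();print(s["time"],ch(s["ee_pos"]),s["ee_pos"],s["ft_force"]);c=case()
cv2.imwrite("pics/c.png",cv2.resize(c["image"][200:350,180:380,::-1],(800,600),interpolation=cv2.INTER_CUBIC))
E
```

```text
5.75 [-112.8    6.7] [ 0.45021094 -0.04416891  0.11756888] [-0.47593335  0.29872535  0.34012402]
case corners [[-85.4000015258789, 37.20000076293945], [-83.4000015258789, -29.5], [-7.900000095367432, -27.200000762939453], [-9.899999618530273, 39.5]] centre [-46.6   5. ]
```

View pics/c.png

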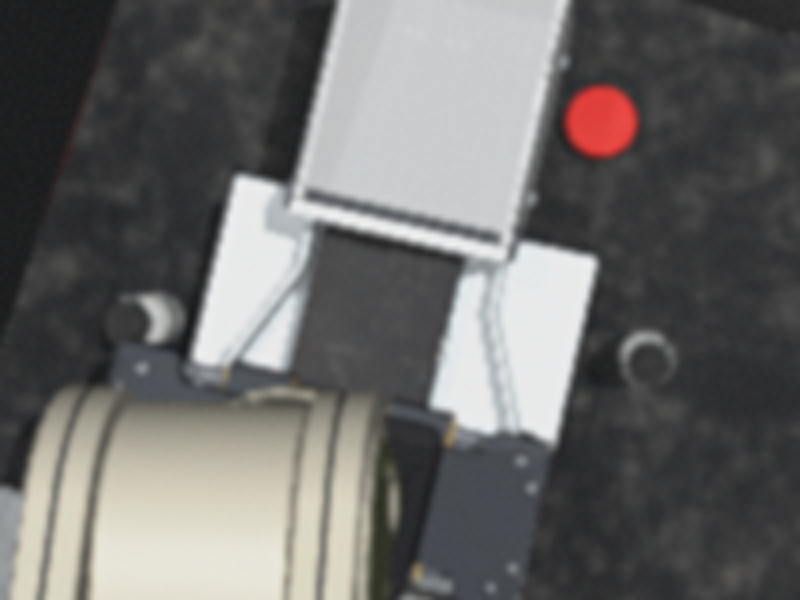

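The case (295–460, 230–410) is now square between the parallel rails, with its front just at the lintel. Vial and cap haven't been touched. I'll keep pushing along the lane.

Request:
step_arm(delta_pos=[[0.15, -0.043, 0], [0.15, -0.043, 0], [0.15, -0.043, 0], [0.15, -0.043, 0], [0.15, -0.043, 0], [0.15, -0.043, 0], [0.15, -0.04, 0], [0.15, -0.04, 0], [0.15, -0.04, 0], [0.15, -0.04, 0], [0.15, -0.04, 0], [0.15, -0.04, 0]], turn=[0, 0, 0, 0, 0, 0, 0, 0, 0, 0, 0, 0])

```text
time: 7.0
ee_pos: [0.4952, -0.0566, 0.1176]
eef_rot: [0.12, 0.993, 0.0, -0.0]
ft_force: [-2.0, 0.2, 0.2]
width: 0.0347
grip_force: 0.7
```

```bash
python3 - <<'E'
from h import *
s=read_state();print(s["time"],ch(s["ee_pos"]),s["ee_pos"],s["ft_force"]);c=camera("top")
cv2.imwrite("pics/d.png",cv2.resize(c["image"][170:320,200:400,::-1],(800,600),interpolation=cv2.INTER_CUBIC))
E
```

```text
7.0 [-66.2   4.9] [ 0.4952093  -0.05659443  0.11756321] [-2.0067631   0.17366939  0.23120545]
```

View pics/d.png

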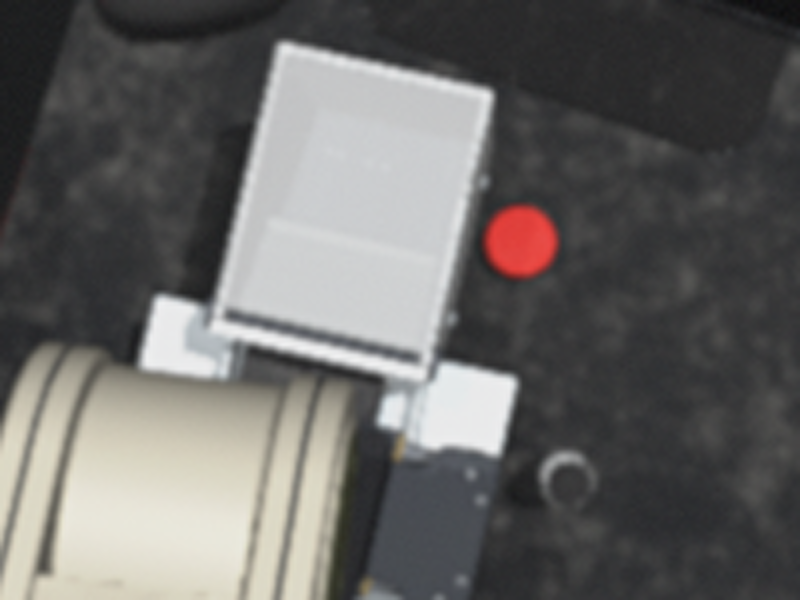

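The raised flap's lower edge shows inside the box from (270,225) to (440,260), so the case is holding it open. I'll push on, rising a few mm so the gripper body clears the lintel.

Request:
step_arm(delta_pos=[[0.12, -0.03, 0.02], [0.12, -0.03, 0.02], [0.12, -0.03, 0.02], [0.12, -0.03, 0.02], [0.12, -0.03, 0.02], [0.12, -0.03, 0.02], [0.12, -0.03, 0.02], [0.12, -0.03, 0]], turn=[0, 0, 0, 0, 0, 0, 0, 0])

```text
time: 7.85
ee_pos: [0.5194, -0.0626, 0.1212]
eef_rot: [0.12, 0.993, 0.0, 0.0]
ft_force: [0.1, 0.4, 0.3]
width: 0.0351
grip_force: 0.0
```

```bash
python3 - <<'E'
from h import *
s=read_state();print(s["time"],ch(s["ee_pos"]),s["ee_pos"],s["ft_force"]);c=camera("top")
cv2.imwrite("pics/e.png",cv2.resize(c["image"][170:320,200:400,::-1],(800,600),interpolation=cv2.INTER_CUBIC))
E
```

```text
7.85 [-41.3   4.6] [ 0.51939156 -0.06260063  0.12120523] [0.10974314 0.37264383 0.26567399]
```

View pics/e.png

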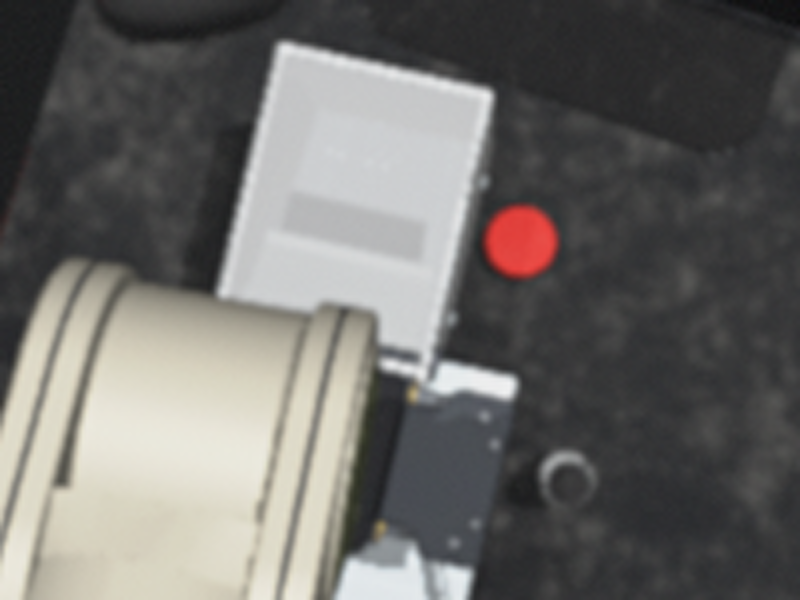

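The force has gone and a dark band, probably the case, shows past the flap's edge at (285–425, 190–260). It looks like it's tipping or sliding. I'll draw back along the lane and look.

Request:
step_arm(delta_pos=[[0, 0, 0], [0, 0, 0], [-0.2, 0.05, 0], [-0.5, 0.12, 0], [-0.8, 0.19, 0], [-0.8, 0.19, 0], [-0.8, 0.19, 0], [-0.8, 0.19, 0], [-0.5, 0.12, 0], [0, 0, 0]], turn=[0, 0, 0, 0, 0, 0, 0, 0, 0, 0])

```text
time: 8.9
ee_pos: [0.4075, -0.0357, 0.121]
eef_rot: [0.12, 0.993, 0.001, -0.0]
ft_force: [-0.7, 0.4, -0.2]
width: 0.0347
grip_force: 0.0
```

```bash
python3 - <<'E'
from h import *
s=read_state();print(s["time"],ch(s["ee_pos"]),s["ee_pos"],s["ft_force"]);c=camera("top")
cv2.imwrite("pics/f.png",cv2.resize(c["image"][170:320,200:400,::-1],(800,600),interpolation=cv2.INTER_CUBIC))
E
```

```text
8.9 [-156.3    5.1] [ 0.4075354  -0.03570184  0.12098955] [-0.72238122  0.35385133 -0.20116385]
```

View pics/f.png

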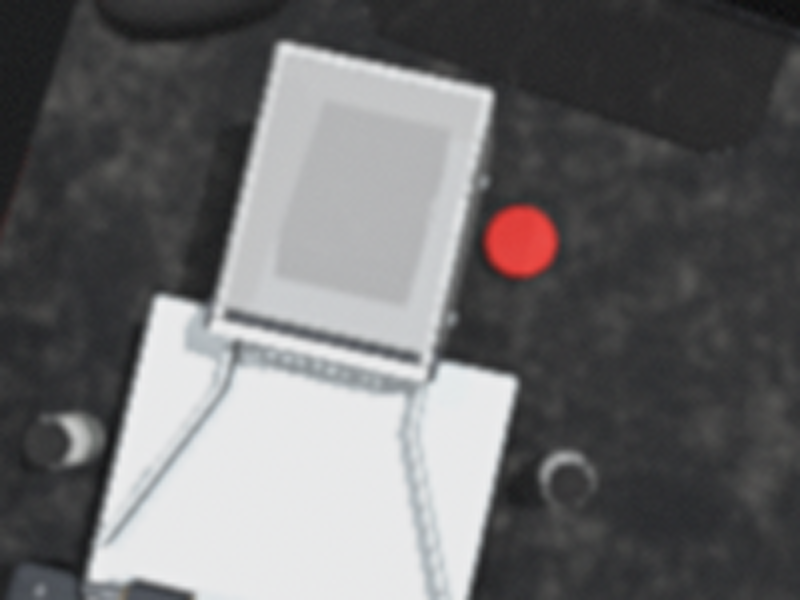

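The case shows as the grey rectangle (275–450, 100–305) inside the box. The flap's hatched band at (240–410, 350–385) looks as it did at the start, so it is shut. I'll let it settle briefly and hand in.

Request:
step_arm(delta_pos=[[0, 0, 0.4], [0, 0, 0.4], [0, 0, 0], [0, 0, 0], [0, 0, 0], [0, 0, 0], [0, 0, 0], [0, 0, 0]], turn=[0, 0, 0, 0, 0, 0, 0, 0])

```text
time: 9.75
ee_pos: [0.4088, -0.0363, 0.1409]
eef_rot: [0.12, 0.993, -0.0, -0.0]
ft_force: [1.1, 0.6, -0.4]
width: 0.0349
grip_force: 0.0
```

```bash
python3 -c "
from bench import *
print(close_job())"
```

```text
the job is handed in; nothing more can be done
None
```

I pushed the case through the flap; in the last top-camera picture it lies in the chute box with the flap hanging shut. I handed the job in at about 9.8 s with the gripper drawn back clear; `close_job()` returned no verdict.

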